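# Fit and tighten the band clamp on the drinks riser

### The job

Lift the loose band clamp out of its wooden cradle and slide it, still open, over the sloping barbed stub of the drinks riser until it is fully home against the steel back plate. Then turn its green wing key clockwise until the band grips the stub snugly all round, and let go. Leave the tableware where it stands.

Things in the scene. Friction and masses are not known exactly. Their poses are not given: they have to be found in the camera images.
- clamp: Loose steel worm-drive band clamp, 0.17 kg. Band 26 mm wide, 60 mm outside diameter. Origin: band centre, 48 mm above the table in the cradle. x: bore axis (level in the cradle). z: along the screw towards the key, up in the cradle. Screw housing 24 x 18 x 28 mm (x, y, z) outside the band, centred at y = +38, z = 0 mm; green wing key above it, from z = 36 to 70 mm.
- key_grip (a point): Centre of the green wing key, on the screw axis: at x = 0, y = +38, z = +54 mm of the clamp. This frame turns with the key: the wing is a flat plate 34 mm long (x), 9 mm thick (y), 34 mm high (z, along the screw, away from the housing; its top is 16 mm above this point). Pinch it across its 9 mm: the clamp can be carried by it.
- wing (a joint): Wing key angle, rad, 0 to 4.0, at 0 the wing lies along clamp x. Grows as the key turns clockwise seen from its free end (from above); closes the pads by 2 mm of radius per rad. Friction 0.1 N m, stays where left. Passes over the barbs below about 1.2; on the plain part of the stub the pads touch at about 2.0 (torque then rises), snug from about 2.3; turned further it springs back to about 2.4.
- pad0: Polished, slippery copper pad inside the band, at clamp +z. With the key at 0 the three pads leave a free bore 47 mm in diameter; they move inward as the key is turned. Origin at the band centre.
- pad1: Second copper pad, 120 degrees round the band from the first.
- pad2: Third copper pad, 240 degrees round the band from the first.
- stub: Fixed aluminium stub, sloping up 30 degrees from level, free end away from the robot. Origin: on its axis at the face of the steel back plate, 105 mm above the table. x: along the stub to the free end; y: level; z: square to the stub, up. From the plate: plain part 39 mm diameter, 40 mm long; two barbs 41 mm diameter, 13 mm long each; brass nose 33 mm tapering to 20 mm.
- bracket: Fixed wood and steel foot of the stub, origin on the table below the stub's origin. The back plate is 106 mm wide, 26 mm above and 48 mm below the stub's axis. A guard rail runs along each side of the stub, stub y = 32 to 50 mm either side, x = 0 to 64 mm, top at stub z = -18 mm.
- stub_seat (a point): On the stub's axis, 13 mm from the back plate: the place of the clamp's centre when fully home. Axes as stub. The key must point up along z here, as the housing (14 mm below its centre) passes 4 mm above a guard rail and rests on it if let go loose. The housing may lie on either side (clamp x along or against the stub).
- stub_tip (a point): Free end of the stub, on its axis, 82 mm from the back plate. Axes as stub.
- cradle: Fixed dark wooden cradle, base 100 x 116 mm; origin under its centre on the table. The band stands on edge in it in a shallow V (band axis along the cradle's x) between two low cheeks, the housing resting on a ledge. Nothing of it is higher than 34 mm.
- ramekin: White bowl, 80 mm across, 45 mm high, origin under its centre. Bystander.
- spoon: Steel spoon lying on the table. Bystander.
- syrup: Amber bottle, 64 mm across, 150 mm high. Bystander.
- jar: Green glass jar, 72 mm across, 90 mm high. Bystander.
- plates: Stack of white plates, 170 mm across, 51 mm high. Bystander.
- mug: Blue mug, 80 mm across, 90 mm high. Bystander.

How it is judged:
On the way:
1. the clamp is home on the stub, still loose (key below 1.8 rad), within 6 mm of the back plate (x of clamp in the frame of stub_seat between -0.004 and 0.006 m and y of clamp in the frame of stub_seat between -0.01 and 0.01 m and z of clamp in the frame of stub_seat between -0.01 and 0.01 m and angle between the x axis of clamp and the x axis of stub_seat, either way round below 0.35 rad and value of joint wing below 1.8 rad), for 0.2 s.
At the end, for the whole second after the job is handed in: The clamp sits on the stub with its centre within 4 mm of the stub's axis, band within 6 mm of the back plate, axes aligned within 0.12 rad, the key stands beyond 2.2 rad with each of the three pads pressing the stub (over 4 N), at rest and released (x of clamp in the frame of stub_seat between -0.004 and 0.006 m and y of clamp in the frame of stub_seat between -0.004 and 0.004 m and z of clamp in the frame of stub_seat between -0.004 and 0.004 m and angle between the x axis of clamp and the x axis of stub_seat, either way round below 0.12 rad and contact force between each of pad0, pad1, pad2 and stub above 4 N and value of joint wing above 2.2 rad and linear speed of clamp below 0.01 m/s); the robot touches nothing.
It fails at once if a piece of tableware (bowl, spoon, bottle, jar, plates, mug) is moved by more than 40 mm (distance of any of ramekin, spoon, syrup, jar, plates, mug from where it was at the start of the episode above 0.04 m).
It also fails if it takes over 54 s, if anything falls off the work surface, if the arm or the gripper's body presses on something with over 40 N, if the wrist force passes 120 N, or if a joint passes its speed limit or range.

### The arm

A 6-joint arm with a two-finger parallel gripper is mounted at the origin on the work surface. World frame = base frame: x ahead of the robot, y to its left, z up, the work surface at z = 0. Lengths are in m, angles in rad, forces in N, time in s.
With the tool pointing down it reaches from about 0.35 to 0.725 m from the base axis. Payload 6 kg.
Tool frame: the origin (TCP) lies midway between the tips of the shut fingers; the grasp point (between the pads) lies 19 mm behind it; z points along the fingers, y is the direction in which the jaws open and shut (so a half turn about z gives the same grasp; the last joint's range is limited). The gripper opens to 85 mm and grips with 20 to 120 N. Pads are 22 mm wide; open, the fingers measure 114 mm over their backs; the gripper's body (76 mm by 85 mm) begins 54 mm behind the grasp point. The pads swing forward as they close: fully open they stand 13 mm farther back than shut.
Start: joints at [-0.962, 0.04, 0.085, 0, -1.615, -0.334], TCP at [0.163, -0.577, 0.231] pointing down, gripper open.
Joint ranges: [-2.56, 2.56], [-1.29, 2.01], [-1.08, 1.49], [-3.29, 1.98], [-2.81, -0.18], [-2.99, 2.99]. Speed limits (rad/s): [2.57, 2.57, 3.01, 3.14, 3.14, 3.14].

### API

Orientations are given as [roll, pitch, yaw] about the fixed x, y, z axes, in that order (R = Rz(yaw) Ry(pitch) Rx(roll)).
In Python, from cell import ctrl gives the robot as it stands.
- The arm moves only by the shell command python3 -m creep 'ROWS' [FORCE]. ROWS is JSON, a list that holds one entry, the list of rows, each a list of 7 numbers: the turn, a rotation vector about the tool's x, y, z in rad, then the shift along the tool's x, y, z in mm, then the opening, from -1 (shut) to 1 (fully open). In form: [[[wx, wy, wz, x, y, z, jaw], ...]]. A call has 1 to 8 rows; each row is the pose to reach, as a shift and turn from the pose commanded when the call began, along the tool's axes at that moment; what a row does not reach only later rows make up. A row lasts 1/10 s, in which the tool goes at most 50 mm and 8.59 degrees, less where a joint would pass 70% of its speed; a pose out of reach is approached as far as the arm can. A call with a gripper value outside its range is refused whole. The fingers move at their own pace and stop on an object; FORCE is the grip in N (left out, the last holds). Time passes only in rows, so rows that repeat a pose let the fingers close. It gives the time, the measured TCP pose, the force and the opening at its end, in the units of the state.
- ctrl.observe(): the state, without advancing time (a new reading comes with each control period).
- ctrl.camera(name): name is "scene" or "top" or "wrist"; returns a dict with "frame" (400x640x3 uint8, blue, green, red), "fov_y" (degrees; the focal length in pixels is half the picture's height over the tangent of half this angle, whatever the lens; pixels are square), "cx", "cy" (the principal point, pixels), "R" (3x3) and "t" (3): a world point X has camera coordinates R X + t. Camera axes: x right, y down, z forward; pixel columns grow to the right and rows downward; lengths in m; the calibration is good to about 2 mm. A picture is of the moment at which its call begins. There is no depth.
- ctrl.finish_job(): hands the job in, once; it reports no verdict.
The state is a dict: "clock": time; "joint_positions": joint angles; "qvel": joint speeds; "effort": joint torques, N m; "tcp_pos": TCP position; "eef_rot": TCP orientation; "wrist_force": force on the tool from outside, world axes, zero at the start; "moment": the same for the moment, N m; "width": opening from 0.0 (shut) to 1.0 (fully open).
Only numpy, scipy, OpenCV 4.12 (cv2) and the standard library are available. Lean on these libraries where they do the work, as an engineer would, in place of code of your own. Each camera call takes 0.05 s, during which the arm holds its last target.

## Working session

There is one attempt and no reset: what is moved stays moved. The work goes in short steps, Python scripts to look and compute and a shell command to move; the robot and the scene stay as the last step left them, time stands still between calls to the robot, and variables do not carry over. Pictures are saved under pics/ and viewed, and the job is handed in when it is done.

```bash
ls; mkdir -p pics
python3 - <<'E'
from cell import ctrl
import cv2,numpy as np
print(ctrl.observe())
for n in ["scene","top","wrist"]:
    c=ctrl.camera(n); cv2.imwrite(f"pics/{n}0.png",c["frame"]); print(n,c["fov_y"],c["cx"],c["cy"],np.round(c["R"],4).tolist(),np.round(c["t"],4).tolist())
E
```

```text
pics
{'clock': 0.0, 'joint_positions': array([-9.62282471e-01,  4.07945125e-02,  8.38058188e-02, -4.59569254e-04,
       -1.61547282e+00, -3.33685227e-01]), 'qvel': array([ 0.00075721,  0.00035421, -0.00050311,  0.00056102,  0.0005562 ,
       -0.00050146]), 'effort': array([-2.46418840e-04, -3.68215692e+01,  3.47409689e+01,  6.93190366e+00,
       -5.32216407e-03, -4.55688019e-05]), 'tcp_pos': array([ 0.16281352, -0.57715342,  0.23028671]), 'eef_rot': array([ 3.13986894e+00, -1.11572187e-04, -2.86674379e+00]), 'wrist_force': array([-0.21821086,  0.39631898,  0.31177737]), 'moment': array([-0.02989079,  0.0142275 ,  0.01446847]), 'width': 1.0013106154528344}
scene 51.84259754332945 324.8619360357681 195.4542637155341 [[0.0435, 0.999, 0.013], [0.7032, -0.0214, -0.7107], [-0.7097, 0.04, -0.7034]] [-0.0576, -0.2899, 1.6861]
top 45.77510403758896 320.10158227090284 200.22345661303612 [[0.0151, -0.9998, 0.012], [-0.9919, -0.0164, -0.1258], [0.1259, -0.01, -0.992]] [0.0052, 0.528, 1.5998]
wrist 62.18112365718981 318.78742236828754 203.91517301279032 [[-0.2714, 0.9625, 0.0009], [0.9237, 0.2602, 0.2811], [0.2703, 0.0771, -0.9597]] [0.6015, -0.0357, 0.3793]
```

View pics/scene0.png

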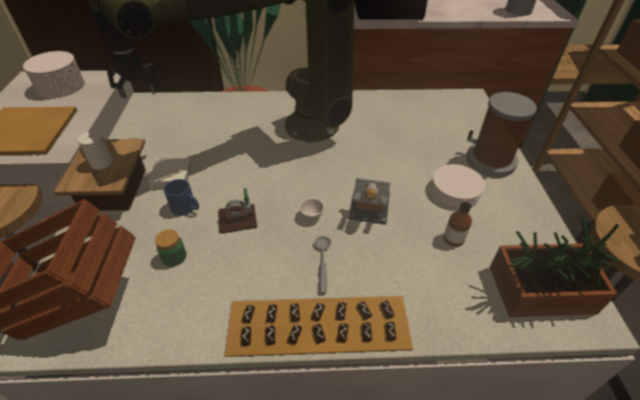

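View pics/top0.png

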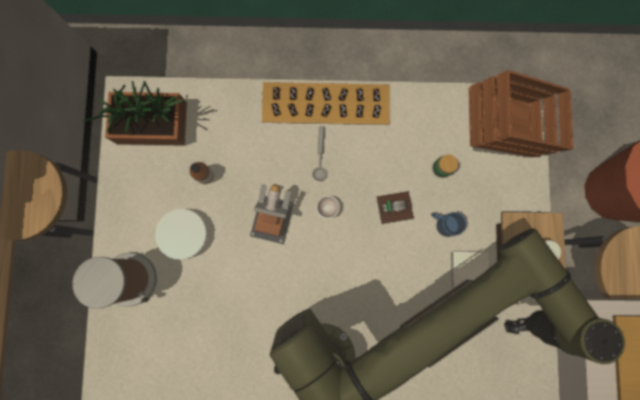

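View pics/wrist0.png

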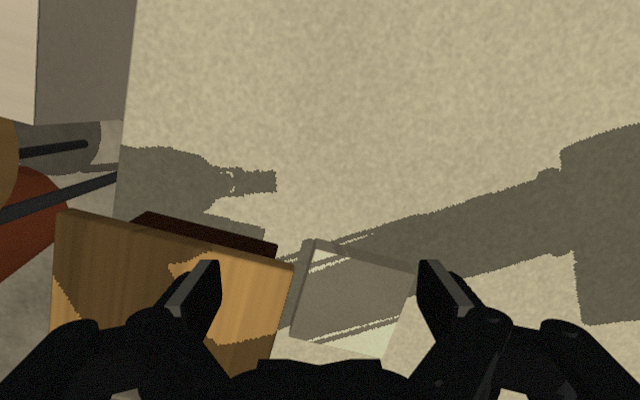

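The scene picture shows the clamp cradle at about (238,212), with its green key at (246,196), and the riser stub at (371,192). In the top picture they are at (395,207) and (273,205). I'll enlarge both.

Run:
```python
import cv2,numpy as np
a=cv2.imread("pics/scene0.png");b=cv2.imread("pics/top0.png")
def z(i,x,y,w,h): return cv2.resize(i[y:y+h,x:x+w],(400,300),interpolation=cv2.INTER_CUBIC)
r1=np.hstack([z(a,205,180,64,48)*1,z(b,365,180,64,48)])
r2=np.hstack([z(a,335,168,80,60),z(b,233,175,80,60)])
cv2.imwrite("pics/zoom0.png",np.vstack([r1,r2]))
```

```text
(no output)
```

View pics/zoom0.png

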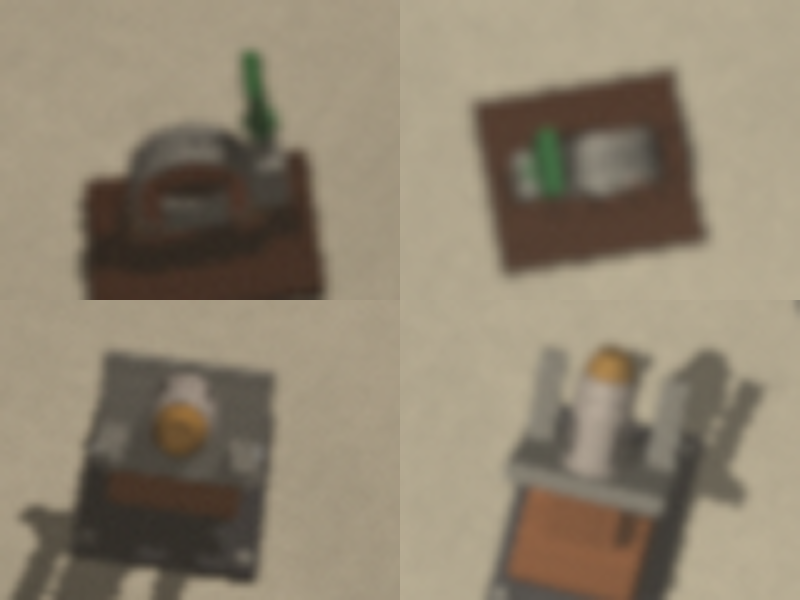

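```bash
cat > h.py <<'E'
import numpy as np,cv2
from scipy.spatial.transform import Rotation as Ro
from cell import ctrl
def K(c):
    f=200/np.tan(np.radians(c["fov_y"])/2); return f,c["cx"],c["cy"]
def ray(c,uv):
    f,cx,cy=K(c);R=np.array(c["R"]);t=np.array(c["t"])
    d=R.T@np.array([(uv[0]-cx)/f,(uv[1]-cy)/f,1.]);return -R.T@t,d/np.linalg.norm(d)
def onz(c,uv,z):
    o,d=ray(c,uv);return o+d*(z-o[2])/d[2]
def onplane(c,uv,p,n):
    o,d=ray(c,uv);return o+d*((np.array(p)-o)@n)/(d@n)
def tri(L):
    A=0;b=0
    for c,uv in L:
        o,d=ray(c,uv);P=np.eye(3)-np.outer(d,d);A=A+P;b=b+P@o
    X=np.linalg.solve(A,b);res=[np.linalg.norm((np.eye(3)-np.outer(ray(c,uv)[1],ray(c,uv)[1]))@(X-ray(c,uv)[0]))*1000 for c,uv in L]
    return X,res
def proj(c,X):
    f,cx,cy=K(c);q=np.array(c["R"])@np.array(X)+np.array(c["t"]);return np.array([cx+f*q[0]/q[2],cy+f*q[1]/q[2]])
def pose():
    s=ctrl.observe();return np.array(s["tcp_pos"]),Ro.from_euler('xyz',s["eef_rot"]),s
def rel(p,Rt):
    "shift mm (tool axes) and rotvec to reach pos p, rotation Rt"
    p0,R0,s=pose();return (R0.inv()*Rt).as_rotvec().round(4),(R0.inv().apply(np.array(p)-p0)*1000).round(1)
def green(c):
    h=cv2.cvtColor(c["frame"],cv2.COLOR_BGR2HSV);return cv2.inRange(h,(45,90,40),(85,255,255))
def snap(n,fn):
    c=ctrl.camera(n);cv2.imwrite(f"pics/{fn}.png",c["frame"]);
    np.save(f"pics/{fn}.npy",c,allow_pickle=True);return c
def load(fn): return np.load(f"pics/{fn}.npy",allow_pickle=True).item()
E
python3 - <<'E'
from h import *
a=snap("scene","s1");b=snap("top","t1")
def cent(c,x0,y0,x1,y1):
    m=green(c);k=np.zeros_like(m);k[y0:y1,x0:x1]=m[y0:y1,x0:x1];M=cv2.moments(k,True);return M["m10"]/M["m00"],M["m01"]/M["m00"],M["m00"]
g1=cent(a,230,180,260,205);g2=cent(b,375,195,405,220);print(g1,g2)
X,r=tri([(a,g1[:2]),(b,g2[:2])]);print("key",X,r)
# band mid-top from top image z=.078
print("bandtop",onz(b,(365+615/6.25-400/6.25,180+160/6.25),.078))
# cradle corners top
for u,v in[(475,102),(672,72),(706,240),(506,272)]: print(onz(b,(365+(u-400)/6.25,180+v/6.25),.03))
# stub: nose ball, in scene & top
print("nose",tri([(a,(335+182/5,168+(430-300)/5)),(b,(233+(610-400)/5,175+(365-300)/5))]))
p=[onz(b,(233+(u-400)/5,175+(v-300)/5),.126) for u,v in[(510,465),(664,500)]];print("plate top",p)
E
```

```text
(245.0, 192.0, 5.0) (388.27777777777777, 204.5, 18.0)
key [ 0.50697974 -0.2076919   0.11471496] [np.float64(1.4200905879611496), np.float64(1.4200905879612118)]
bandtop [ 0.50839698 -0.25218462  0.078     ]
[ 0.54514702 -0.1832548   0.03      ]
[ 0.56378277 -0.29278457  0.03      ]
[ 0.47049313 -0.31077754  0.03      ]
[ 0.45105316 -0.20032507  0.03      ]
nose (array([0.55218307, 0.16441013, 0.13942731]), [np.float64(3.577199123694744), np.float64(3.5771991236947236)])
plate top [array([0.4872004, 0.2249131, 0.126    ]), array([0.46606366, 0.12473087, 0.126     ])]
```

Run:
```python
from h import *
c=snap("wrist","w1");p,R,s=pose()
o,d=ray(c,(c["cx"],c["cy"]))
print("cam in tool",R.inv().apply(o-p),R.inv().apply(d))
Rt=Ro.from_euler('xyz',[np.pi,0,0.18])
print(rel([.47,-.22,.25],Rt))
# camera view for that pose: where key projects
```

```text
cam in tool [ 0.07248764 -0.00190152 -0.14292842] [-2.81205375e-01 -3.98472029e-04  9.59647528e-01]
(array([ 2.0000e-04,  9.0000e-04, -3.0468e+00]), array([-392.6,  260.6,  -18.9]))
```

```bash
python3 -m creep '[[[0,0,-0.15,0,0,0,1],[0,0,-0.3,-20,15,0,1],[0,0,-0.45,-60,40,0,1],[0,0,-0.6,-90,60,0,1],[0,0,-0.75,-120,80,0,1],[0,0,-0.9,-150,100,0,1],[0,0,-1.05,-180,120,0,1],[0,0,-1.2,-210,140,0,1]]]'; python3 -c "
from h import *
s=pose()[2];print(s['joint_positions'])
print(rel([.47,-.22,.25],Ro.from_euler('xyz',[np.pi,0,0.18])))"
```

```text
clock: 1.1
tcp_pos: [0.3277, -0.3845, 0.2314]
eef_rot: [-3.141, -0.0, -1.661]
wrist_force: [1.4, 0.0, 0.0]
width: 1.001
[-4.65560918e-01 -2.14455827e-01 -1.53538280e-01 -1.03880078e-04
 -1.63140269e+00  3.75683659e-01]
(array([-2.0000e-04, -3.0000e-04, -1.8407e+00]), array([-176.6, -127. ,  -18.6]))
```

```bash
python3 -m creep '[[[0,0,-0.15,-30,-22,-5,1],[0,0,-0.3,-60,-44,-10,1],[0,0,-0.45,-90,-66,-15,1],[0,0,-0.6,-120,-88,-18,1],[0,0,-0.75,-150,-110,-18,1],[0,0,-0.9,-176,-127,-18,1],[0,0,-1.05,-176,-127,-18,1],[0,0,-1.2,-176,-127,-18,1]]]';python3 -m creep '[[[0,0,-0.15,0,0,0,1],[0,0,-0.3,0,0,0,1],[0,0,-0.45,0,0,0,1],[0,0,-0.6,0,0,0,1],[0,0,-0.64,0,0,0,1],[0,0,-0.64,0,0,0,1]]]'; python3 -c "
from h import *
c=snap('wrist','w2')
s=pose()[2];print(s['joint_positions'],s['tcp_pos'],s['eef_rot'])
print(rel([.47,-.22,.25],Ro.from_euler('xyz',[np.pi,0,0.18])))"
```

```text
clock: 1.9
tcp_pos: [0.4708, -0.2217, 0.249]
eef_rot: [3.142, 0.001, -0.459]
wrist_force: [-0.6, 0.6, -0.2]
width: 1.003
clock: 2.5
tcp_pos: [0.4702, -0.2227, 0.2492]
eef_rot: [-3.141, 0.0, 0.173]
wrist_force: [-0.1, 0.6, -0.3]
width: 1.002
[-5.51247962e-02 -1.69657016e-01 -8.24589735e-02 -1.52658791e-04
 -1.65808170e+00  1.79792723e+00] [ 0.47020112 -0.22269214  0.24924875] [-3.14142482e+00  5.08376048e-05  1.72019414e-01]
(array([-0.0002,  0.0001, -0.008 ]), array([ 0.3, -2.7, -0.8]))
```

View pics/w2.png

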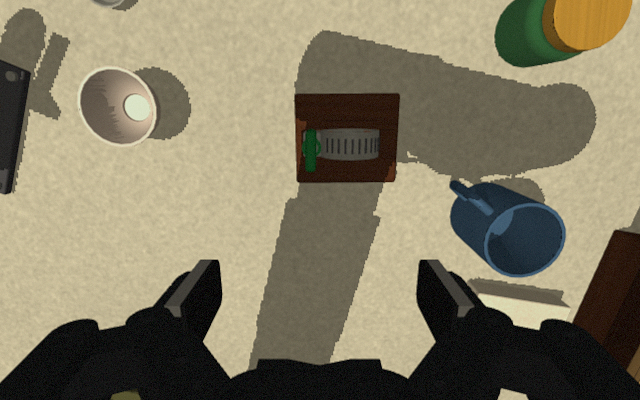

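The wrist picture shows the cradle squarely aligned, with corners at about (295,94) and (397,182). The green wing is at (311,150) and the band at (352,145). I'll measure with colour masks.

Run:
```python
from h import *
c=load("w2");m=green(c);k=np.zeros_like(m);k[120:185,295:330]=m[120:185,295:330]
M=cv2.moments(k,True);uv=(M["m10"]/M["m00"],M["m01"]/M["m00"]);print(uv,M["m00"])
ys,xs=np.nonzero(k);print(xs.min(),xs.max(),ys.min(),ys.max())
print("key",onz(c,uv,.102),"top",onz(c,uv,.118))
a=load("s1");b=load("t1")
print("tri3",tri([(a,(245,192)),(b,(388.3,204.5)),(c,uv)]))
h=cv2.cvtColor(c["frame"],cv2.COLOR_BGR2HSV)
br=cv2.inRange(h,(0,100,20),(15,255,120));kk=np.zeros_like(br);kk[85:190,288:405]=br[85:190,288:405]
kk=cv2.morphologyEx(kk,cv2.MORPH_CLOSE,np.ones((25,25)))
cn=max(cv2.findContours(kk,0,2)[0],key=cv2.contourArea);r=cv2.minAreaRect(cn);print(r)
for q in cv2.boxPoints(r): print(onz(c,q,.02)[:2])
p=[onz(c,q,.078)[:2] for q in [(326,146),(379,145),(352,130),(352,160)]];print("band top pts",p)
print(c["fov_y"])
z=cv2.resize(c["frame"][80:200,280:420],(700,600),interpolation=cv2.INTER_CUBIC);cv2.imwrite("pics/z2.png",z)
```

```text
(310.47159090909093, 149.8939393939394) 528.0
302 320 129 171
key [ 0.5033955  -0.21173227  0.102     ] top [ 0.50543585 -0.2117708   0.118     ]
tri3 (array([ 0.5059069 , -0.20922475,  0.11355974]), [np.float64(2.6938080699794598), np.float64(1.3148981511645035), np.float64(2.736484723027369)])
((347.31207275390625, 137.64407348632812), (88.3214111328125, 104.2468490600586), 89.39690399169922)
[ 0.54847065 -0.18519001]
[ 0.56873265 -0.29441609]
[ 0.4753385  -0.31851691]
[ 0.4534475  -0.20091711]
band top pts [array([ 0.50644077, -0.22544415]), array([ 0.5159397 , -0.27429612]), array([ 0.52507001, -0.24656308]), array([ 0.49771826, -0.25215457])]
62.18112365718981
```

View pics/z2.png

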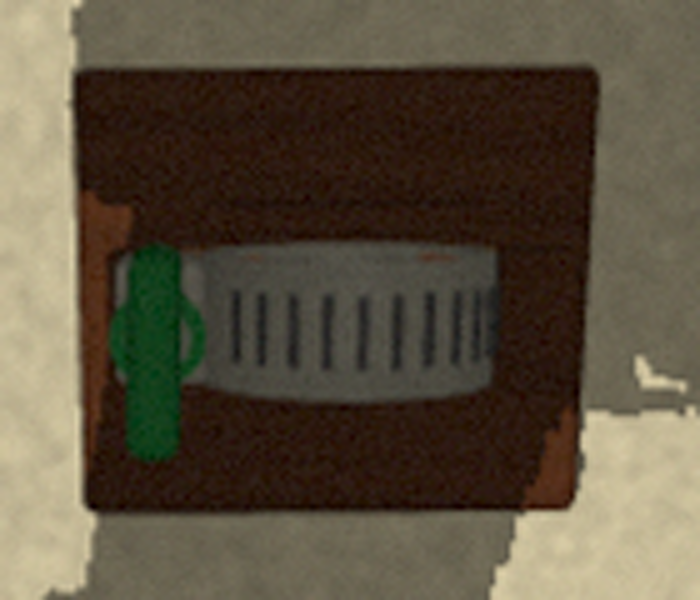

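Run:
```python
from h import *
c=load("w2");yaw=.18
ex=np.array([np.cos(yaw),np.sin(yaw),0]);ey=np.array([-np.sin(yaw),np.cos(yaw),0])
def q(u,v,z): return onz(c,(280+u/5,80+v/5),z)
a=q(153.5,460,.118);b=q(153.5,243,.084);print("rear top +17",a+.017*ex,"front bottom -17",b-.017*ex, "front top: ",)
print("collar",q(157,337,.083))
print("sides at mid", [ (q(u,350,.11)@ey) for u in(127,180)])
print("wing axis dir", np.degrees(np.arctan2(*(q(155,243,.118)-q(152,460,.118))[[1,0]])))
# band ends at z=.048 (widest), front edge
l=q(203,325,.06);r=q(497,325,.048);print("band right end",r,"-> centre",r+.03*ey)
# band slots row (z=.078) centre line
print("band mid along x at top", q(362,330,.078)@ex,"vs key", a@ex+.017)
for v in (245,402): print(q(362,v,.078)@ex)
```

```text
rear top +17 [ 0.50401208 -0.21196839  0.118     ] front bottom -17 [ 0.50338529 -0.21175127  0.084     ] front top: 
collar [ 0.50338572 -0.21215288  0.083     ]
sides at mid [np.float64(-0.2943400014739316), np.float64(-0.303315938830652)]
wing axis dir 8.745336308384738
band right end [ 0.5136743  -0.28060572  0.048     ] -> centre [ 0.50830341 -0.25109041  0.048     ]
band mid along x at top 0.4577321871432478 vs key 0.4579204946433575
0.4733486623664232
0.44414949747383764
```

```bash
python3 -c "
from h import *
print(rel([.5037,-.2119,.085],Ro.from_euler('xyz',[np.pi,0,0.177])))"
```

```text
(array([-0.0002,  0.0001, -0.005 ]), array([ 34.9,  -4.9, 164.2]))
```

```bash
python3 -m creep '[[[0,0,-0.005,20,-3,30,1],[0,0,-0.005,35,-5,75,1],[0,0,-0.005,35,-5,115,1],[0,0,-0.005,35,-5,140,0.5],[0,0,-0.005,35,-5,155,0.3],[0,0,-0.005,35,-5,164,0.1],[0,0,-0.005,35,-5,164,0]]]'; python3 -c "
from h import *
c=snap('wrist','w3')
print(rel([.5037,-.2119,.085],Ro.from_euler('xyz',[np.pi,0,0.177])))"
```

```text
clock: 3.25
tcp_pos: [0.5038, -0.2118, 0.0851]
eef_rot: [-3.141, 0.0, 0.178]
wrist_force: [0.3, 0.4, 0.7]
width: 0.501
(array([ 0.0006, -0.0009,  0.0009]), array([-0.5, -0.2,  1.2]))
```

View pics/w3.png

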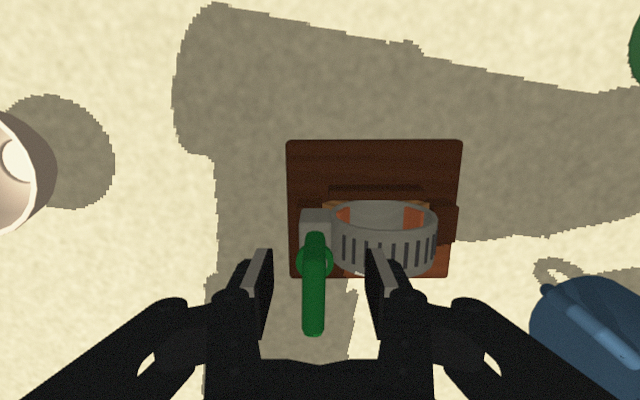

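The wing, at (314,285), stands between the fingers, whose inner faces are at about (272,280) and (366,280). I'll close them.

```bash
python3 -m creep '[[[0,0,0,0,0,0,-0.5],[0,0,0,0,0,0,-1],[0,0,0,0,0,0,-1],[0,0,0,0,0,0,-1],[0,0,0,0,0,0,-1],[0,0,0,0,0,0,-1]]]' 80; python3 -m creep '[[[0,0,0,0,0,-15,-1],[0,0,0,0,0,-40,-1],[0,0,0,0,0,-80,-1],[0,0,0,0,0,-120,-1],[0,0,0,0,0,-160,-1],[0,0,0,0,0,-160,-1]]]'; python3 -c "
from h import *
c=snap('wrist','w4')
print(pose()[2])"
```

```text
clock: 3.9
tcp_pos: [0.5044, -0.2104, 0.0867]
eef_rot: [-3.14, -0.002, 0.179]
wrist_force: [-2.2, 7.4, 6.3]
width: 0.09
clock: 4.5
tcp_pos: [0.5055, -0.2132, 0.2536]
eef_rot: [3.136, -0.01, 0.178]
wrist_force: [-0.7, -0.2, -0.4]
width: 0.094
{'clock': 4.55, 'joint_positions': array([-3.04608665e-02, -1.02396425e-01, -2.11840473e-02,  1.15555141e-03,
       -1.64490602e+00,  1.77915539e+00]), 'qvel': array([ 0.00072301,  0.02704943, -0.08695572, -0.03729333,  0.01965693,
        0.00037207]), 'effort': array([-8.26945296e-02, -3.19287550e+01,  3.77200842e+01,  7.89082646e+00,
       -1.88796250e-01,  1.53127767e-04]), 'tcp_pos': array([ 0.50491665, -0.21237585,  0.24987194]), 'eef_rot': array([ 3.13899654, -0.00671086,  0.17781726]), 'wrist_force': array([ 0.04121053,  0.13260037, -3.41979655]), 'moment': array([ 0.11010353, -0.03636729,  0.01049655]), 'width': 0.09273685397759063}
```

View pics/w4.png

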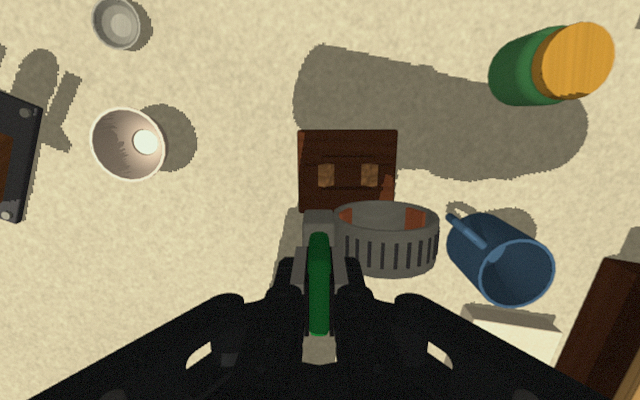

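Only the empty cradle remains, at (347,170). The band hangs square at (387,238) and the wing is held between the pads at (318,285). Next I'll carry it to a place where the wrist camera can see the stub.

```bash
python3 -c "
from h import *
print(rel([.41,.18,.27],Ro.from_euler('xyz',[np.pi,0,-0.2])))"
```

```text
(array([ 0.0013, -0.0071,  0.3778]), array([ -23.9, -402.9,  -21.3]))
```

```bash
python3 -m creep '[[[0,0,0.03,-4,-30,-20,-1],[0,0,0.08,-10,-75,-20,-1],[0,0,0.14,-16,-120,-20,-1],[0,0,0.2,-20,-165,-20,-1],[0,0,0.26,-24,-210,-20,-1],[0,0,0.32,-24,-255,-20,-1],[0,0,0.378,-24,-300,-20,-1],[0,0,0.378,-24,-340,-20,-1]]]' ;python3 -m creep '[[[0,0,0,25,-50,0,-1],[0,0,0,25,-58,0,-1],[0,0,0,25,-58,0,-1],[0,0,0,25,-58,0,-1]]]'; python3 -c "
from h import *
c=snap('wrist','w5')
print(pose()[2]['joint_positions'],pose()[2]['wrist_force'])"
```

```text
clock: 5.35
tcp_pos: [0.4189, 0.1203, 0.2648]
eef_rot: [-3.141, 0.0, -0.201]
wrist_force: [0.8, -0.2, -1.0]
width: 0.093
clock: 5.75
tcp_pos: [0.4558, 0.17, 0.2647]
eef_rot: [3.14, 0.001, -0.2]
wrist_force: [0.6, -0.4, -1.7]
width: 0.092
[ 7.72419630e-01 -2.57111214e-01 -1.27299904e-01  1.03786299e-04
 -1.70106799e+00  5.97994591e-01] [-0.68360373 -0.66194406 -0.87836387]
```

View pics/w5.png

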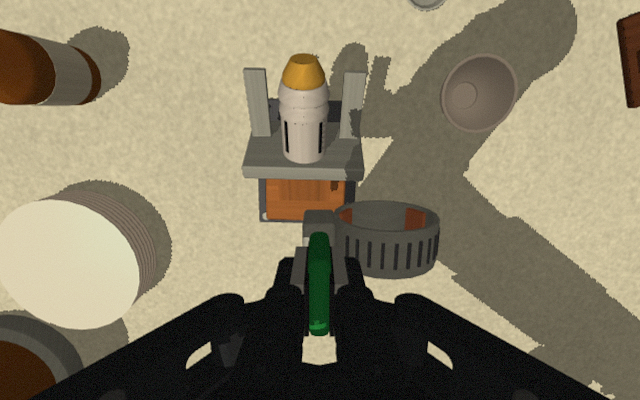

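The stub stands at (303,110): nose top at (303,58), plate edge from (244,170) to (363,172), rails at (257,100) and (352,100). A second view, shifted sideways, will let me triangulate.

```bash
python3 -m creep '[[[0,0,0,-20,-40,0,-1],[0,0,0,-40,-80,0,-1],[0,0,0,-40,-80,0,-1],[0,0,0,-40,-80,0,-1]]]'; python3 -c "
from h import *
c=snap('wrist','w6');b=load('w5')
z=lambda i,x,y:cv2.resize(i[y:y+200,x:x+130],(400,600),interpolation=cv2.INTER_CUBIC)
def zz(i,x,y,w,h,k):return cv2.resize(i[y:y+h,x:x+w],None,fx=k,fy=k,interpolation=cv2.INTER_CUBIC)
cv2.imwrite('pics/z5.png',zz(b['frame'],236,45,134,120+20,4))
cv2.imwrite('pics/w6f.png',c['frame'])
"
```

```text
clock: 6.2
tcp_pos: [0.4324, 0.2565, 0.2657]
eef_rot: [-3.141, -0.0, -0.199]
wrist_force: [0.6, -0.3, -1.5]
width: 0.088
```

View pics/z5.png

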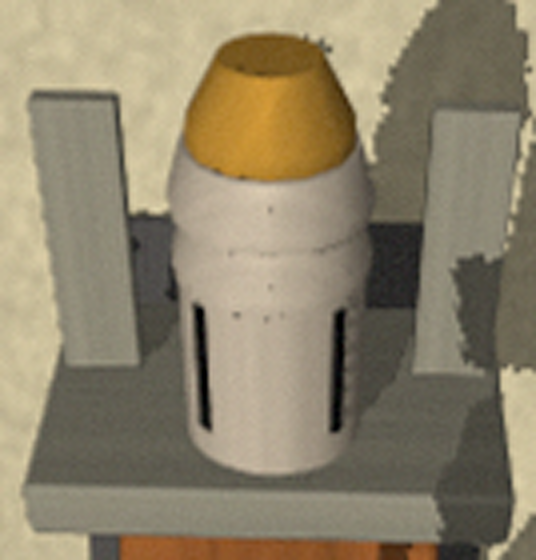

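View pics/w6.png

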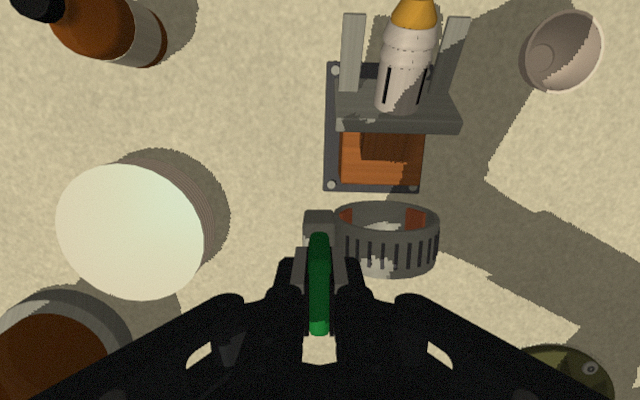

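```bash
python3 -c "
from h import *
c=load('w6')
cv2.imwrite('pics/z6.png',cv2.resize(c['frame'][0:140,320:480],None,fx=4,fy=4,interpolation=cv2.INTER_CUBIC))
"
```

```text
(no output)
```

View pics/z6.png

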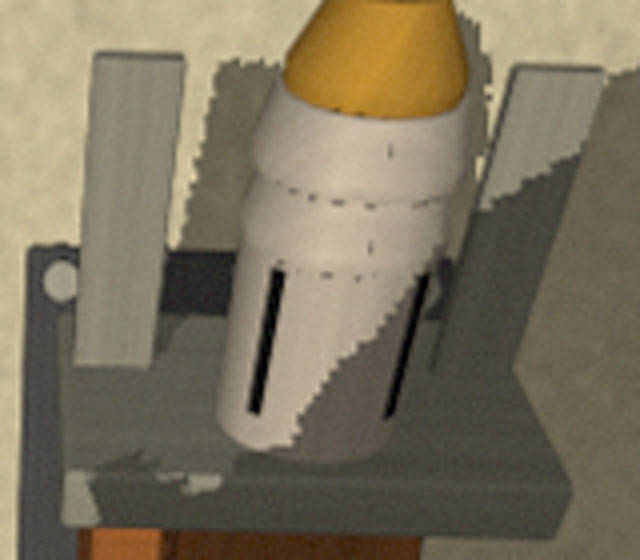

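```bash
cat > stub.py <<'E'
from h import *
a=load("w5");b=load("w6")
A=lambda u,v:(236+u/4,45+v/4)
B=lambda u,v:(320+u/4,v/4)
F=[((0,53,26),(25,487),(63,472)),((0,-53,26),(512,497),(572,488)),
 ((64,50,-18),(32,93),(95,53)),((64,32,-18),(118,95),(184,57)),
 ((64,-32,-18),(434,108),(513,65)),((64,-50,-18),(520,110),(605,68)),
 ((0,50,-18),(65,364),(75,366)),((0,32,-18),(138,364),(152,366))]
L=[];W=[]
for l,p,q in F:
    X,r=tri([(a,A(*p)),(b,B(*q))]);L.append(np.array(l)/1000);W.append(X);print(l,X.round(4),np.round(r[0],2))
L=np.array(L);W=np.array(W)
R,_=Ro.align_vectors(W-W.mean(0),L-L.mean(0));o=W.mean(0)-R.apply(L.mean(0))
print("origin",o.round(4),"R",R.as_euler('xyz'),"res mm",((W-o-R.apply(L))*1000).round(1).tolist())
# refine by reprojection with fixed slope: params ox,oy,oz,yaw
from scipy.optimize import least_squares
def f(p,full=False):
    R=Ro.from_euler('xyz',[0,-np.pi/6,p[3]]);e=[]
    for (l,u,v) in F:
        X=np.array(p[:3])+R.apply(np.array(l)/1000);e+=list(proj(a,X)-A(*u))+list(proj(b,X)-B(*v))
    return np.array(e)
s=least_squares(f,[*o,-.2]);print("LSQ",s.x.round(4),"rms px",np.sqrt((s.fun**2).mean()));print(s.fun.round(1).reshape(-1,4).tolist())
E
python3 stub.py
```

```text
(0, 53, 26) [0.4901 0.228  0.1246] 0.4
(0, -53, 26) [0.4668 0.1255 0.1261] 0.25
(64, 50, -18) [0.5668 0.207  0.1179] 0.13
(64, 32, -18) [0.563  0.19   0.1174] 0.0
(64, -32, -18) [0.548  0.1277 0.1197] 0.44
(64, -50, -18) [0.5439 0.1108 0.121 ] 0.26
(0, 50, -18) [0.5116 0.2197 0.0911] 0.14
(0, 32, -18) [0.5082 0.2028 0.0923] 0.22
origin [0.4919 0.1736 0.1046] R [-0.00681655 -0.50151959 -0.22611874] res mm [[-1.7, -0.2, -2.5], [-0.9, 0.6, -1.5], [0.5, -0.6, -1.4], [0.7, -0.0, -2.0], [0.3, -0.0, -0.1], [0.3, 0.6, 1.2], [-0.0, -0.5, 2.6], [0.7, 0.1, 3.7]]
LSQ [ 0.492   0.1735  0.1039 -0.2269] rms px 0.7068788071526444
[[-1.2, -1.4, -0.0, -0.9], [0.9, -0.6, 0.9, -1.2], [-1.3, 0.7, -0.4, 0.6], [-0.4, 0.9, 0.6, 0.4], [-0.2, -0.1, 0.4, 0.9], [0.5, 0.1, 0.5, 0.9], [0.1, -0.5, -0.8, -0.4], [0.9, 0.0, -0.4, 0.2]]
```

Run:
```python
from h import *
c=load("w5")
p,R=np.array([.4558,.170,.2647]),Ro.from_euler('xyz',[3.14,.001,-.2])
im=c["frame"].copy()
o,d=ray(c,(c["cx"],c["cy"]));print(R.inv().apply(o-p),R.inv().apply(d))
k=16;col={12:(0,0,255),16:(255,0,0),20:(0,255,255)}
for k in (16,):
  T=lambda x,y,z: p+R.apply(np.array([x,38-y,54-k-z])/1000)  # clamp coords mm
  for x in (-13,13):
    pts=np.array([proj(c,T(x,30*np.cos(t),30*np.sin(t))) for t in np.linspace(0,6.28,60)])
    cv2.polylines(im,[pts.astype(np.int32)],True,col[k],1)
  for y in (33.5,42.5):
    pts=np.array([proj(c,T(x,y,z)) for x,z in[(-17,36),(17,36),(17,70),(-17,70)]])
    cv2.polylines(im,[pts.astype(np.int32)],True,(0,0,255),1)
  pts=np.array([proj(c,T(12,y,z)) for y,z in[(29,-14),(47,-14),(47,14),(29,14)]])
  cv2.polylines(im,[pts.astype(np.int32)],True,(0,255,255),1)
cv2.imwrite("pics/ov5.png",cv2.resize(im[180:360,240:480],None,fx=3,fy=3))
```

```text
[ 0.07165766  0.00208371 -0.14312942] [-2.81727279e-01  5.97189954e-04  9.59494338e-01]
```

View pics/ov5.png

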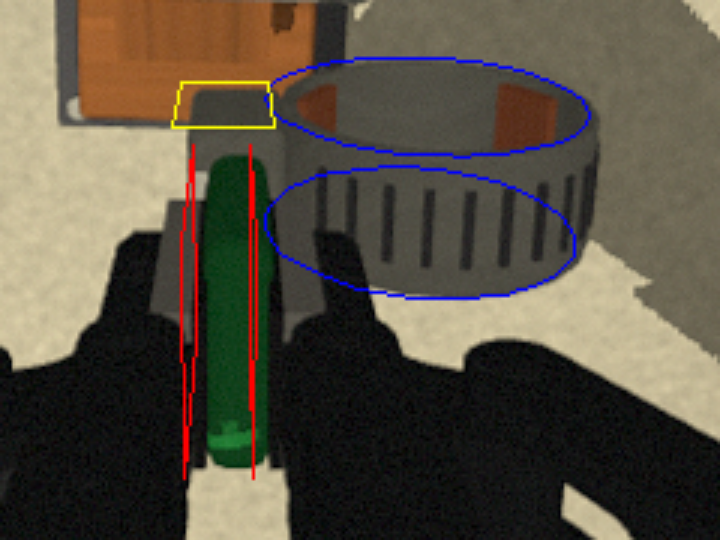

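Run:
```python
from h import *
for i in range(2):
    p,R,s=pose();c=ctrl.camera("wrist")
    o,d=ray(c,(c["cx"],c["cy"]));print(s["clock"],p,s["eef_rot"],R.inv().apply(o-p)*1000,R.inv().apply(d))
c=load("w6");o,d=ray(c,(c["cx"],c["cy"]));print(R.inv().apply(o-p)*1000)
```

```text
6.25 [0.43266841 0.25597506 0.2658368 ] [-3.14105272e+00 -5.41241348e-04 -2.00095865e-01] [  71.72040303    2.11237006 -143.1034537 ] [-2.81793186e-01  7.74059998e-04  9.59474857e-01]
6.3 [0.43286651 0.25571923 0.26590658] [-3.14087427e+00 -6.14430677e-04 -2.00833629e-01] [  71.71105134    2.11228286 -143.09765404] [-2.81789342e-01  7.68713389e-04  9.59475990e-01]
[  71.11323684    1.25208686 -142.81135664]
```

Run:
```python
from h import *
obs=[([3.13987,-.0001,-2.86674],[72.488,-1.902]),([-3.14087,-.0006,-.2008],[71.711,2.112])]
c=load("w2");o,d=ray(c,(c["cx"],c["cy"]));p=np.array([.47020112,-.22269214,.24924875]);R=[-3.14142,.00005,.17202]
obs.append((R,(Ro.from_euler('xyz',R).inv().apply(o-p)*1000)[:2]));print(obs[-1])
A=[];b=[]
for e,m in obs:
    Rt=Ro.from_euler('xyz',e).inv().as_matrix()[:2,:2]
    A.append(np.hstack([Rt,np.eye(2)]));b+=list(m)
x,r,_,_=np.linalg.lstsq(np.vstack(A),np.array(b),rcond=None);print("world err dx,dy; cam in tool x,y",x,r)
```

```text
([-3.14142, 5e-05, 0.17202], array([70.93163295,  1.88550607]))
world err dx,dy; cam in tool x,y [-3.36957655e-01 -2.05014408e+00  7.16180320e+01 -2.03740937e-02] [0.00666403]
```

Run:
```python
from h import *
c=ctrl.camera("wrist");p,R,s=pose()
c["t"]=np.array(c["t"])+np.array(c["R"])@(np.array([-.34,-2.05,-1.])/1000)
np.save("pics/w7.npy",c,allow_pickle=True)
def draw(k,dy,tilt=0):
  im=c["frame"].copy()
  Q=Ro.from_euler('x',tilt)
  T=lambda x,y,z: p+R.apply((np.array([0,dy,-k])+Q.apply(np.array([x,38-y,54-z])))/1000)
  for x in (-13,13):
    pts=np.array([proj(c,T(x,30*np.cos(t),30*np.sin(t))) for t in np.linspace(0,6.28,60)])
    cv2.polylines(im,[pts.round().astype(np.int32)],True,(255,0,0),1)
  for y in (33.5,42.5):
    pts=np.array([proj(c,T(x,y,z)) for x,z in[(-17,36),(17,36),(17,70),(-17,70)]])
    cv2.polylines(im,[pts.round().astype(np.int32)],True,(0,0,255),1)
  pts=np.array([proj(c,T(12,y,z)) for y,z in[(29,-14),(47,-14),(47,14),(29,14)]])
  cv2.polylines(im,[pts.round().astype(np.int32)],True,(0,255,255),1)
  return cv2.resize(im[190:340,290:450],None,fx=2.45,fy=2.45)
cv2.imwrite("pics/ov7.png",np.hstack([draw(16,0),draw(12,0)]))
```

```text
(no output)
```

View pics/ov7.png

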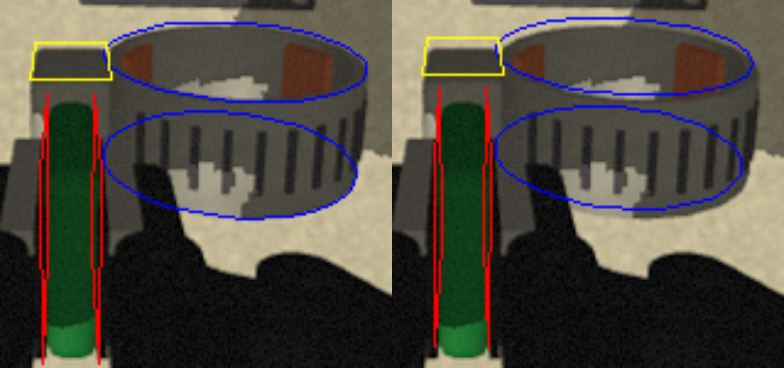

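```bash
cat > tgt.py <<'E'
from h import *
import sys
O=np.array([.4923,.1755,.105]);RS=Ro.from_euler('xyz',[0,-np.pi/6,-.227]);RT=RS*Ro.from_euler('x',np.pi)
def tgt(x,y=38,z=37): return O+RS.apply(np.array([x,y,z])/1000)
if __name__=="__main__":
    p,R,s=pose();print("stub-frame tcp mm",(RS.inv().apply(p-O)*1000).round(1),"rot err",(RT.inv()*R).as_rotvec().round(4),"wing-turn about tool z in last")
    print("q",s["joint_positions"].round(3),"F",s["wrist_force"].round(1),"F stub",RS.inv().apply(s["wrist_force"]).round(1),"M",s["moment"].round(2),"w",round(s["width"],3))
    for a in sys.argv[1:]:
        v=list(map(float,a.split(",")));print(a,tgt(*v).round(3),rel(tgt(*v),RT))
E
python3 tgt.py 118,38,97 118,38,37 13,38,37
```

```text
stub-frame tcp mm [ 14.8  64.8 177.2] rot err [ 0.0075 -0.523  -0.0248] wing-turn about tool z in last
q [ 0.935 -0.213 -0.09   0.    -1.693  0.434] F [-0.9  0.5 -1.8] F stub [-1.7  0.3 -1. ] M [ 0.03  0.01 -0.  ] w 0.09
118,38,97 [0.553 0.2   0.248] (array([-0.0075,  0.523 ,  0.0248]), array([128.8,  30.1,  17.9]))
118,38,37 [0.582 0.194 0.196] (array([-0.0075,  0.523 ,  0.0248]), array([158.7,  30.9,  69.8]))
13,38,37 [0.494 0.214 0.144] (array([-0.0075,  0.523 ,  0.0248]), array([ 67.8,  28.6, 122.3]))
```

```bash
python3 -m creep '[[[0,0.13,0,30,8,0,-1],[0,0.26,0.01,70,16,0,-1],[0,0.39,0.02,110,25,0,-1],[-0.0075,0.523,0.025,129,30,10,-1],[-0.0075,0.523,0.025,129,30,18,-1],[-0.0075,0.523,0.025,129,30,18,-1],[-0.0075,0.523,0.025,129,30,18,-1]]]'; python3 tgt.py 118,38,37; python3 -c "
from h import *
snap('wrist','w8')"
```

```text
clock: 7.1
tcp_pos: [0.5536, 0.2024, 0.2502]
eef_rot: [-3.138, -0.522, -0.228]
wrist_force: [-0.0, 0.4, -1.3]
width: 0.095
stub-frame tcp mm [119.   40.   98.9] rot err [ 0.0031 -0.0012  0.0009] wing-turn about tool z in last
q [ 0.948 -0.356 -0.487  0.503 -1.259  0.283] F [-0.   0.4 -1.3] F stub [-0.8  0.4 -1. ] M [ 0.43  1.57 -0.04] w 0.095
118,38,37 [0.582 0.194 0.196] (array([-0.0031,  0.0012, -0.0009]), array([-0.9,  2.2, 61.9]))
```

View pics/w8.png

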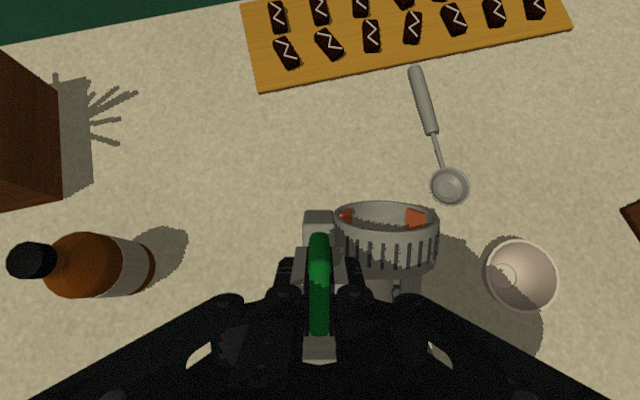

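The tool is now tilted 30° and the clamp is still square in the grip, with its band at (387,235). Nothing is in the way, so I'll lower it to the stub axis in front of the nose.

```bash
python3 -m creep '[[[-0.003,0,0,-1,2,30,-1],[-0.003,0,0,-1,2,55,-1],[-0.003,0,0,-1,2,61,-1],[-0.003,0,0,-1,2,61,-1],[-0.003,0,0,-1,2,61,-1]]]'; python3 tgt.py 118,38,37; python3 -c "
from h import *
snap('wrist','w9');a=snap('scene','s9');b=snap('top','t9')
def z(i,x,y,w,h): return cv2.resize(i[y:y+h,x:x+w],(400,300),interpolation=cv2.INTER_CUBIC)
cv2.imwrite('pics/z9.png',np.hstack([z(a['frame'],335,160,80,60),z(b['frame'],233,165,80,60)]))"
```

```text
clock: 7.65
tcp_pos: [0.5821, 0.1939, 0.1965]
eef_rot: [3.14, -0.525, -0.226]
wrist_force: [0.6, -0.4, -1.7]
width: 0.091
stub-frame tcp mm [117.9  38.2  37.5] rot err [-0.0009  0.001  -0.0005] wing-turn about tool z in last
q [ 0.882 -0.294 -0.541  0.519 -1.13   0.282] F [ 0.6 -0.4 -1.7] F stub [-0.3 -0.2 -1.8] M [ 0.4   1.6  -0.02] w 0.091
118,38,37 [0.582 0.194 0.196] (array([ 0.0009, -0.001 ,  0.0005]), array([0.1, 0.2, 0.5]))
```

View pics/w9.png

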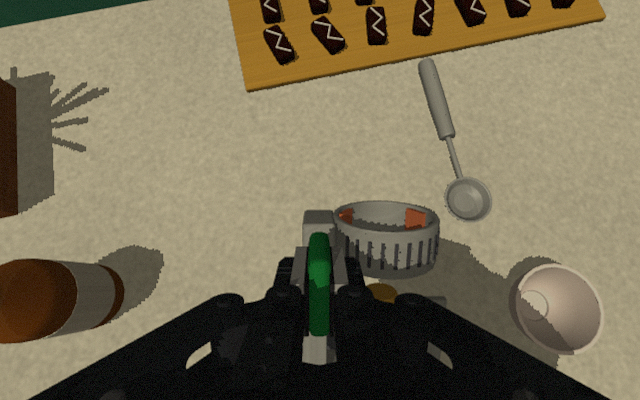

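View pics/z9.png

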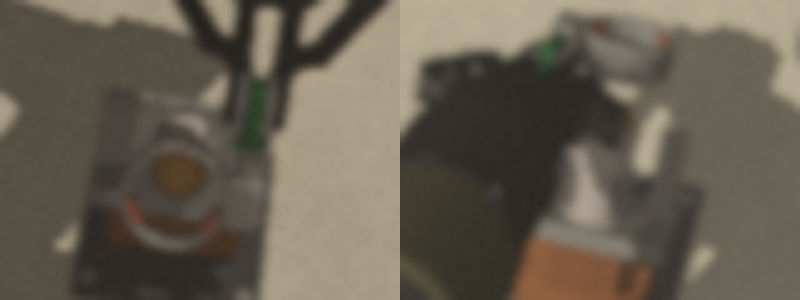

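Run:
```python
from tgt import *
c=load("w9");c["t"]=np.array(c["t"])+np.array(c["R"])@(np.array([-.34,-2.05,-1.])/1000)
im=c["frame"].copy()
def circ(x,r,y0,z0,col):
    pts=np.array([proj(c,tgt(x,y0+r*np.cos(t),z0+r*np.sin(t))) for t in np.linspace(0,6.28,60)]);cv2.polylines(im,[pts.round().astype(np.int32)],True,col,1)
circ(82,10,0,0,(255,255,0));circ(65,16.5,0,0,(255,255,0))
circ(105,30,0,0,(255,0,0));circ(131,30,0,0,(255,0,0));circ(131,23.5,0,0,(0,0,255))
z1=cv2.resize(im[190:340,290:450],None,fx=2.45,fy=2.45)
c=load("s9");im=c["frame"].copy();im=cv2.resize(im,None,fx=5,fy=5,interpolation=cv2.INTER_CUBIC);
def circ(x,r,y0,z0,col):
    pts=np.array([proj(c,tgt(x,y0+r*np.cos(t),z0+r*np.sin(t)))*5+2 for t in np.linspace(0,6.28,60)]);cv2.polylines(im,[pts.round().astype(np.int32)],True,col,1)
circ(82,10,0,0,(255,255,0));circ(65,16.5,0,0,(255,255,0));circ(131,30,0,0,(255,0,0));circ(131,23.5,0,0,(0,0,255))
z2=im[820:820+367,1670:1670+400]
cv2.imwrite("pics/ov9.png",np.hstack([z1[:367],z2]))
```

```text
(no output)
```

View pics/ov9.png

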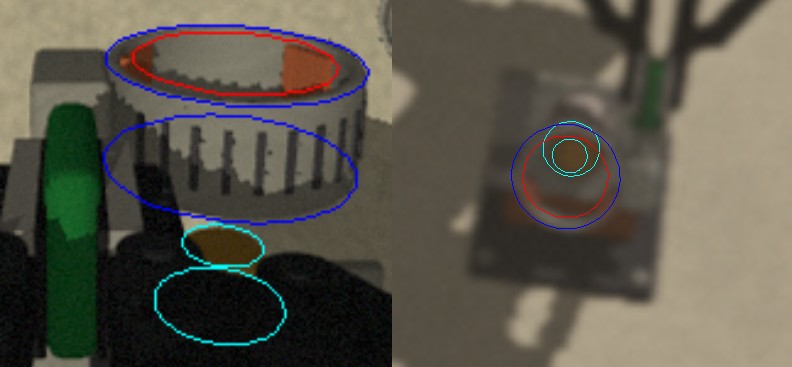

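The drawn outlines match the image: the ring is coaxial with the nose to about 1–2 mm. I'll slide it on in stages and watch the force.

```bash
python3 -m creep '[[[0,0,0,-10,0,0.5,-1],[0,0,0,-20,0,0.5,-1],[0,0,0,-30,0,0.5,-1],[0,0,0,-40,0,0.5,-1],[0,0,0,-50,0,0.5,-1],[0,0,0,-50,0,0.5,-1]]]'; python3 tgt.py; python3 -m creep '[[[0,0,0,-8,0,0,-1],[0,0,0,-16,0,0,-1],[0,0,0,-24,0,0,-1],[0,0,0,-24,0,0,-1]]]'; python3 tgt.py 13,38,37
```

```text
clock: 8.4
tcp_pos: [0.5385, 0.2033, 0.1684]
eef_rot: [3.138, -0.523, -0.224]
wrist_force: [-1.6, 0.6, -0.2]
width: 0.088
stub-frame tcp mm [65.3 37.5 35.5] rot err [-0.0023 -0.0004 -0.0026] wing-turn about tool z in last
q [ 0.973 -0.381 -0.662  0.538 -1.146  0.183] F [-1.6  0.6 -0.2] F stub [-1.5  0.2  0.7] M [ 0.42  1.89 -0.1 ] w 0.088
clock: 8.8
tcp_pos: [0.5185, 0.2079, 0.1564]
eef_rot: [3.138, -0.523, -0.225]
wrist_force: [-3.6, 1.2, 2.5]
width: 0.092
stub-frame tcp mm [41.5 37.4 35.4] rot err [-0.0023 -0.0007 -0.0021] wing-turn about tool z in last
q [ 1.019 -0.42  -0.713  0.544 -1.158  0.134] F [-3.6  1.2  2.5] F stub [-2.1  0.4  4.1] M [ 0.45  2.37 -0.2 ] w 0.092
13,38,37 [0.494 0.214 0.144] (array([0.0023, 0.0007, 0.0021]), array([-28.5,  -0.6,  -1.6]))
```

```bash
python3 -m creep '[[[0,0,0,0,0,-1.5,-1],[0,0,0,-6,0,-2,-1],[0,0,0,-12,0,-2,-1],[0,0,0,-18,0,-2,-1],[0,0,0,-22,0,-2,-1],[0,0,0,-22,0,-2,-1]]]'; python3 tgt.py 13,38,37;python3 -c "
from h import *
snap('wrist','w10')"
```

```text
clock: 9.4
tcp_pos: [0.4993, 0.212, 0.1468]
eef_rot: [3.137, -0.523, -0.224]
wrist_force: [-0.7, -1.5, -1.3]
width: 0.091
stub-frame tcp mm [19.6 37.2 36.9] rot err [-0.0031 -0.0009 -0.0023] wing-turn about tool z in last
q [ 1.066 -0.457 -0.758  0.548 -1.176  0.088] F [-0.7 -1.5 -1.3] F stub [-1.  -1.7 -0.9] M [0.41 1.62 0.02] w 0.091
13,38,37 [0.494 0.214 0.144] (array([0.0031, 0.0009, 0.0023]), array([-6.6, -0.9, -0.1]))
```

View pics/w10.png

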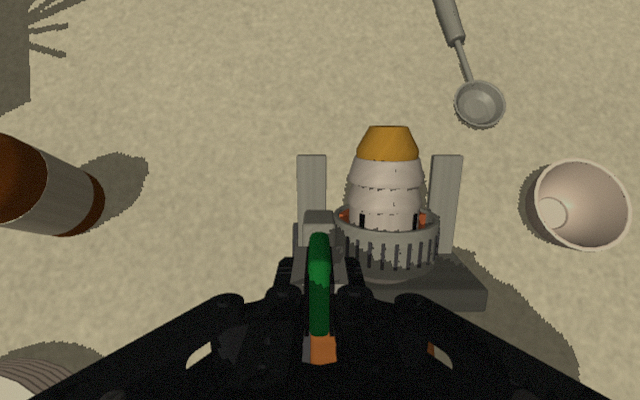

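The band is round the plain part of the stub, centred at (387,235), and the barbs show beyond it. Now the last few millimetres to the plate.

```bash
python3 -m creep '[[[0,0,0,-2,0,0,-1],[0,0,0,-4,0,0,-1],[0,0,0,-5.5,0,0,-1],[0,0,0,-6.5,0,0,-1],[0,0,0,-6.5,0,0,-1],[0,0,0,-6.5,0,0,-1]]]'; python3 tgt.py 13,38,37
```

```text
clock: 10.05
tcp_pos: [0.4943, 0.2132, 0.1441]
eef_rot: [3.138, -0.523, -0.225]
wrist_force: [0.1, 0.3, -1.5]
width: 0.089
stub-frame tcp mm [13.9 37.2 37.1] rot err [-0.0029 -0.0006 -0.0016] wing-turn about tool z in last
q [ 1.079 -0.467 -0.77   0.549 -1.181  0.074] F [ 0.1  0.3 -1.5] F stub [-0.7  0.3 -1.3] M [0.42 1.64 0.01] w 0.089
13,38,37 [0.494 0.214 0.144] (array([0.0029, 0.0006, 0.0016]), array([-0.9, -0.8,  0.1]))
```

```bash
python3 -m creep '[[[0,0,0,-1,0,0,-1],[0,0,0,-1.5,0,0,-1],[0,0,0,-2,0,0,-1],[0,0,0,-2.5,0,0,-1],[0,0,0,-2.5,0,0,-1]]]'; python3 tgt.py
```

```text
clock: 10.55
tcp_pos: [0.4928, 0.2136, 0.1437]
eef_rot: [3.138, -0.525, -0.225]
wrist_force: [8.9, -1.3, -2.1]
width: 0.089
stub-frame tcp mm [12.4 37.3 37.6] rot err [-0.0026  0.0015 -0.0015] wing-turn about tool z in last
q [ 1.084 -0.471 -0.774  0.552 -1.182  0.069] F [ 8.9 -1.3 -2.1] F stub [ 6.7  0.8 -6.3] M [-0.1  -1.2   0.17] w 0.089
```

Contact with the plate shows as +7 N along the stub at x ≈ 12.5 mm. I'll ease back 0.7 mm and start turning the key clockwise, which is positive about tool z and lowers j6.

```bash
python3 -m creep '[[[0,0,0,0.7,0,0,-1],[0,0,0,0.7,0,0,-1],[0,0,0,0.7,0,0,-1]]]' 100; python3 tgt.py; python3 -m creep '[[[0,0,0.1,0,0,0,-1],[0,0,0.2,0,0,0,-1],[0,0,0.3,0,0,0,-1],[0,0,0.4,0,0,0,-1],[0,0,0.5,0,0,0,-1],[0,0,0.6,0,0,0,-1],[0,0,0.6,0,0,0,-1]]]'; python3 tgt.py;python3 -c "
from h import *
snap('wrist','w11');a=snap('scene','s11');cv2.imwrite('pics/z11.png',cv2.resize(a['frame'][155:235,320:420],None,fx=6,fy=6,interpolation=cv2.INTER_CUBIC))"
```

```text
clock: 10.85
tcp_pos: [0.493, 0.2136, 0.1438]
eef_rot: [3.138, -0.524, -0.225]
wrist_force: [4.9, -1.2, -0.1]
width: 0.088
stub-frame tcp mm [12.6 37.2 37.5] rot err [-0.0027  0.0004 -0.0014] wing-turn about tool z in last
q [ 1.083 -0.47  -0.773  0.551 -1.182  0.071] F [ 4.9 -1.2 -0.1] F stub [ 4.3 -0.  -2.6] M [-0.13 -0.22  0.04] w 0.088
clock: 11.55
tcp_pos: [0.4929, 0.2136, 0.1437]
eef_rot: [-2.829, -0.427, -0.896]
wrist_force: [1.8, -1.0, 0.8]
width: 0.085
stub-frame tcp mm [12.4 37.2 37.5] rot err [-0.0026  0.0009  0.5994] wing-turn about tool z in last
q [ 1.083 -0.47  -0.773  0.55  -1.182 -0.53 ] F [ 1.8 -1.   0.8] F stub [ 2.2 -0.6 -0.3] M [-0.1   0.24  0.01] w 0.085
```

View pics/w11.png

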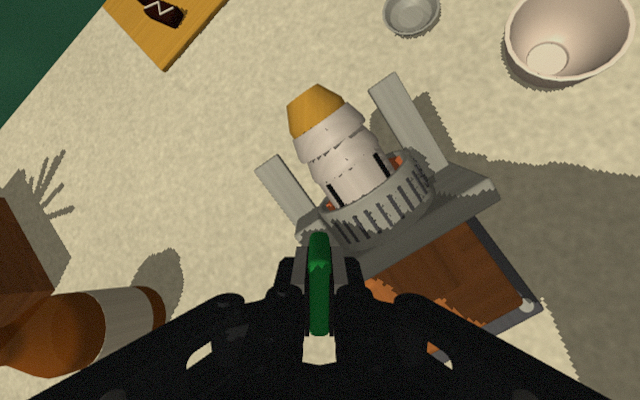

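View pics/z11.png

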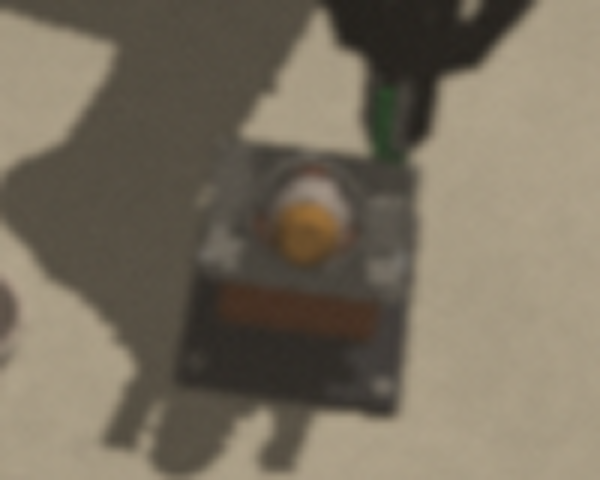

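The key has turned 0.6 rad against the band. The band, at (375,215), stays flush with the plate and square to the stub, with forces of only a few newtons. I'll keep turning.

```bash
python3 -m creep '[[[0,0,0.12,0,0,0,-1],[0,0,0.24,0,0,0,-1],[0,0,0.36,0,0,0,-1],[0,0,0.48,0,0,0,-1],[0,0,0.6,0,0,0,-1],[0,0,0.72,0,0,0,-1],[0,0,0.84,0,0,0,-1],[0,0,0.9,0,0,0,-1]]]'; python3 tgt.py; python3 -m creep '[[[0,0,0.1,0,0,0,-1],[0,0,0.2,0,0,0,-1],[0,0,0.3,0,0,0,-1],[0,0,0.4,0,0,0,-1],[0,0,0.4,0,0,0,-1]]]'; python3 tgt.py;python3 -c "
from h import *
snap('wrist','w12')"
```

```text
clock: 12.45
tcp_pos: [0.4928, 0.2136, 0.1438]
eef_rot: [-2.619, -0.038, -1.738]
wrist_force: [0.9, -0.9, 2.6]
width: 0.086
stub-frame tcp mm [12.4 37.2 37.6] rot err [-0.0023  0.0021  1.5002] wing-turn about tool z in last
q [ 1.083 -0.47  -0.773  0.55  -1.183 -1.431] F [ 0.9 -0.9  2.6] F stub [ 2.3 -0.7  1.7] M [-0.36  0.61 -0.19] w 0.086
clock: 12.95
tcp_pos: [0.4927, 0.2141, 0.144]
eef_rot: [-2.641, 0.16, -2.084]
wrist_force: [-3.7, 1.1, 5.5]
width: 0.088
stub-frame tcp mm [12.3 37.7 37.9] rot err [-1.3000e-03  1.3000e-03  1.8976e+00] wing-turn about tool z in last
q [ 1.084 -0.47  -0.772  0.55  -1.182 -1.828] F [-3.7  1.1  5.5] F stub [-0.6  0.2  6.7] M [ 0.12  1.89 -0.3 ] w 0.088
```

View pics/w12.png

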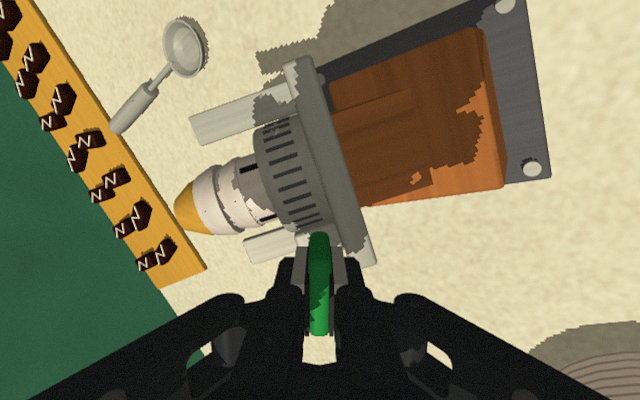

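At 1.9 rad the band is against the plate and the pads are starting to centre it, with Fz at +6.7 N. I'll raise the tool 1 mm to relieve that and go on.

```bash
python3 -m creep '[[[0,0,0.05,0,0,-0.7,-1],[0,0,0.1,0,0,-1,-1],[0,0,0.2,0,0,-1,-1],[0,0,0.3,0,0,-1,-1],[0,0,0.3,0,0,-1,-1]]]'; python3 tgt.py
```

```text
clock: 13.5
tcp_pos: [0.4924, 0.2147, 0.1446]
eef_rot: [-2.704, 0.296, -2.356]
wrist_force: [-0.4, 3.1, 2.1]
width: 0.09
stub-frame tcp mm [12.2 38.2 38.6] rot err [-7.0000e-04  4.0000e-04  2.1957e+00] wing-turn about tool z in last
q [ 1.085 -0.471 -0.772  0.549 -1.183 -2.127] F [-0.4  3.1  2.1] F stub [0.1 2.9 2.4] M [0.99 0.86 0.35] w 0.09
```

```bash
python3 -m creep '[[[0,0,0.08,-0.5,0.4,-0.3,-1],[0,0,0.16,-0.5,0.4,-0.3,-1],[0,0,0.24,-0.5,0.4,-0.3,-1],[0,0,0.32,-0.5,0.4,-0.3,-1],[0,0,0.32,-0.5,0.4,-0.3,-1]]]'; python3 tgt.py
```

```text
clock: 14.0
tcp_pos: [0.4923, 0.2148, 0.1446]
eef_rot: [-2.814, 0.416, -2.672]
wrist_force: [2.4, 2.4, 1.7]
width: 0.087
stub-frame tcp mm [12.2 38.3 38.7] rot err [-1.1000e-03  2.0000e-03  2.5144e+00] wing-turn about tool z in last
q [ 1.086 -0.47  -0.771  0.549 -1.184 -2.446] F [2.4 2.4 1.7] F stub [2.4 2.8 0.6] M [0.64 0.41 0.39] w 0.087
```

```bash
python3 -m creep '[[[0,0,0.08,0,0,0,-1],[0,0,0.15,0,0,0,-1],[0,0,0.15,0,0,0,-1],[0,0,0.15,0,0,0,-1]]]'; python3 tgt.py;python3 -c "
from h import *
snap('wrist','w13')"
```

```text
clock: 14.4
tcp_pos: [0.4923, 0.2148, 0.1446]
eef_rot: [-2.881, 0.459, -2.83]
wrist_force: [2.8, 2.5, 2.2]
width: 0.088
stub-frame tcp mm [12.2 38.3 38.7] rot err [-9.0000e-04  2.2000e-03  2.6636e+00] wing-turn about tool z in last
q [ 1.086 -0.47  -0.771  0.549 -1.184 -2.595] F [2.8 2.5 2.2] F stub [3.  3.1 0.8] M [0.99 0.13 0.62] w 0.088
```

View pics/w13.png

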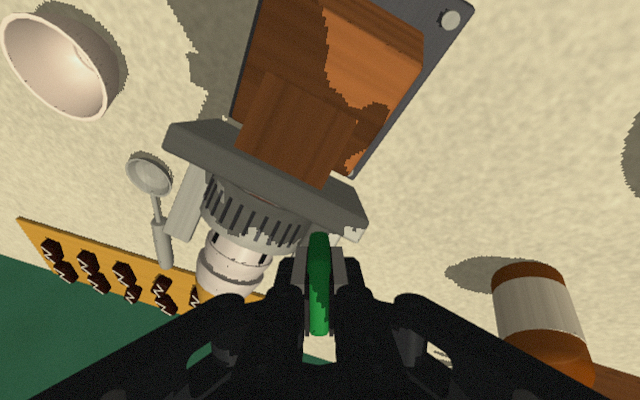

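The key stands at about 2.66 rad. The band, at (250,215), is flush with the plate. I'll open the fingers and draw back along the screw axis.

```bash
python3 -m creep '[[[0,0,0,0,0,0,-0.5],[0,0,0,0,0,0,0],[0,0,0,0,0,0,0.2],[0,0,0,0,0,0,0.2],[0,0,0,0,0,-15,0.2],[0,0,0,0,0,-45,0.2],[0,0,0,0,0,-85,0.2],[0,0,0,0,0,-120,0.2]]]';  python3 -m creep '[[[0,0,0,0,0,0,0.2],[0,0,0,0,0,0,0.2]]]';python3 tgt.py;python3 -c "
from h import *
snap('wrist','w14')"
```

```text
clock: 15.25
tcp_pos: [0.4332, 0.2278, 0.2495]
eef_rot: [-2.882, 0.459, -2.835]
wrist_force: [0.5, 1.5, 2.1]
width: 0.601
clock: 15.45
tcp_pos: [0.4336, 0.2286, 0.2486]
eef_rot: [-2.884, 0.46, -2.835]
wrist_force: [0.2, 0.3, -1.5]
width: 0.599
stub-frame tcp mm [ 11.9  38.6 158.9] rot err [-1.800e-03  1.300e-03  2.668e+00] wing-turn about tool z in last
q [ 1.259 -0.584 -0.65   0.523 -1.472 -2.628] F [ 0.2  0.3 -1.5] F stub [-0.6  0.3 -1.3] M [0.33 1.45 0.01] w 0.599
```

View pics/w14.png

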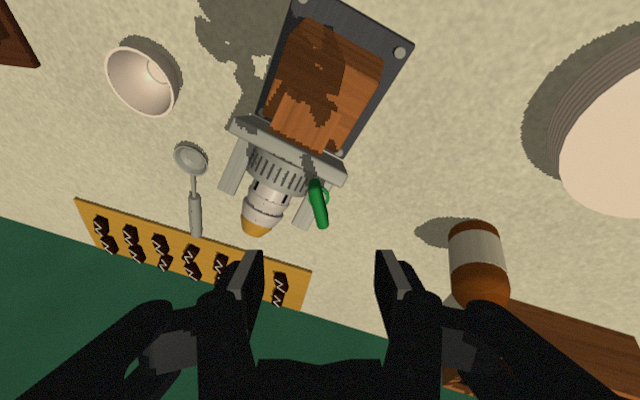

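Run:
```python
from tgt import *
c=load("w14");c["t"]=np.array(c["t"])+np.array(c["R"])@(np.array([-.34,-2.05,-1.])/1000)
x0,y0,k=215,100,4.5
im=cv2.resize(c["frame"][y0:y0+140,x0:x0+140],None,fx=k,fy=k,interpolation=cv2.INTER_CUBIC)
m=im.copy()
def pl(P,col): cv2.polylines(m,[((np.array([proj(c,tgt(*q)) for q in P])-[x0,y0]+.5)*k).round().astype(np.int32)],True,col,1)
for x in(0,26): pl([(x,30*np.cos(t),30*np.sin(t)) for t in np.linspace(0,6.28,60)],(255,0,0))
for a,col in((2.4,(0,0,255)),(2.2,(0,255,255))):
    d=np.array([np.cos(a),-np.sin(a),0]);n=np.array([np.sin(a),np.cos(a),0]);C=np.array([13,38,70])
    pl([C+17*d+4.5*n,C+17*d-4.5*n,C-17*d-4.5*n,C-17*d+4.5*n],col)
pl([(0,53,26),(0,-53,26)],(255,255,0))
cv2.imwrite("pics/ov14.png",m)
cv2.imwrite("pics/ov14r.png",im)
```

```text
(no output)
```

View pics/ov14.png

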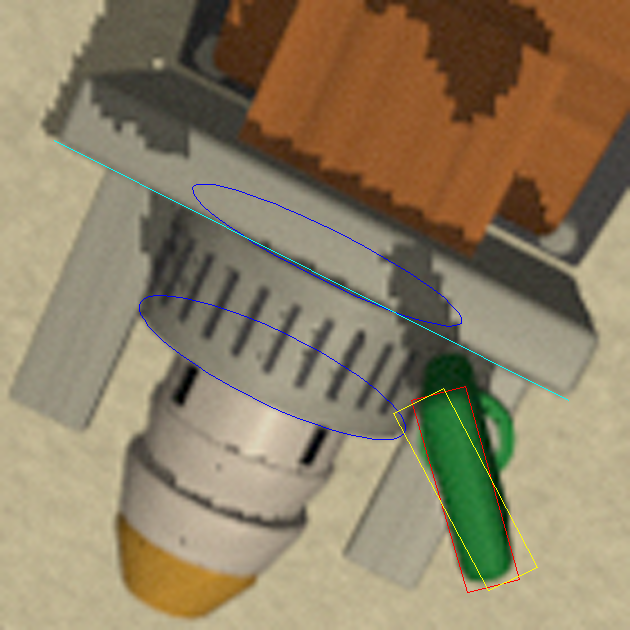

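View pics/ov14r.png

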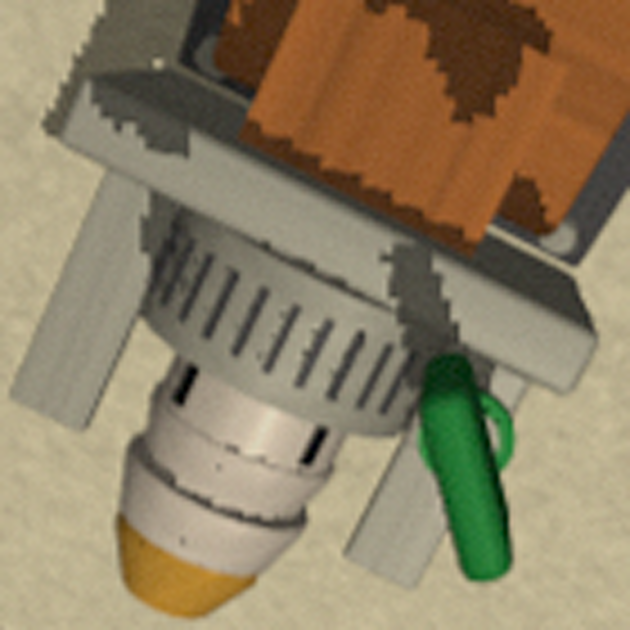

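The bare key matches the outline drawn for 2.4 rad, clearly not the one for 2.2. The band's rim matches its predicted home position with no gap at the plate, and the gripper is well clear. I'll hand it in.

```bash
python3 -c "
from cell import ctrl
print(ctrl.finish_job())"
```

```text
the job is handed in; nothing more can be done
None
```

I lifted the clamp from the cradle by its wing key, tilted it 30° and slid it, still open, over the barbs until it touched the back plate (about 7 N). I then turned the key to about 2.66 rad, let go and backed off. The job was handed in at about 15.5 s of the 54 s allowed; no verdict came back.

**Last checks:** in the last wrist picture the free key lies at about 2.4 rad, the expected spring-back. The band sits flush and square against the plate, and the open gripper is about 120 mm clear. The highest wrist force I saw was about 10 N, and the arm came near no tableware.

**Not measured or in disagreement:**
- **Pad forces:** I couldn't read them directly. I infer a snug grip from the key angle and the spring-back.
- **Wrist camera:** its calibration was about 2 mm off in world y. I found this by comparing views at different tool angles and corrected for it.
- **Stub fit:** some triangulated points differed by up to 3.7 mm in height. Sliding on, the clamp ran about 1–2 mm low, so I raised it in small steps as the force readings showed.

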